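# Open the bench bar clamp for the next glue-up

## Robot

A 7-joint arm with a two-finger parallel gripper is mounted at the origin on the work surface. World frame = base frame: x ahead of the robot, y to its left, z up, the work surface at z = 0. Lengths are in mm, angles in rad, forces in N, time in s.
With the tool pointing down it reaches from about 425 to 875 mm from the base axis. Payload 4.7 kg.
Tool frame: the origin (TCP) lies where the fingers leave the gripper's body, on its centre line; the fingertips stand 70 mm ahead of it and the grasp point (between the pads) lies 51 mm ahead of it; z points along the fingers, y is the line along which they close (so a half turn about z gives the same grasp; the last joint's range is limited). The gripper opens to 87 mm and grips with 3 to 60 N. Pads are 19 mm wide; open, the fingers measure 117 mm over their backs; the gripper's body (75 mm by 190 mm) begins 51 mm behind the grasp point.
Start: joints at [1.274, 0.321, -0.07, 1.45, 0.023, 1.371, -0.057], TCP at [198.764, -618.879, 292.287] pointing down, gripper open.
Joint ranges: [-2.86, 2.86], [-0.3, 2.09], [-1.38, 1.24], [0.06, 2.45], [-1.56, 4.7], [0.09, 2.05], [-2.69, 2.69]. Speed limits (rad/s): [2.57, 2.57, 3.14, 3.14, 3.14, 3.14, 3.14].

## Interface

Orientations are given as a rotation vector (axis times angle).
In Python, from workcell import readout, cams, ctrl gives the robot as it stands. The module is installed in compiled form; this text tells all that it offers.
- The arm moves only by the shell command python3 -m jog 'ROWS'. ROWS is a JSON object of lists of equal length, an entry for each row: "travel": the shift along the tool's x, y, z in cm, a list of three; "rotation": the turn, a rotation vector about the tool's x, y, z in degrees, a list of three; "grip": the closure, from -1 (fully open) to 1 (shut). In form: {"travel": [[x, y, z], ...], "rotation": [[wx, wy, wz], ...], "grip": [grip, ...]}. A call has 1 to 8 rows; each row is the pose to reach, as a shift and turn from the pose commanded when the call began, along the tool's axes at that moment; what a row does not reach only later rows make up. A row lasts 1/12 s, in which the tool goes at most 41.7 mm and 7.16 degrees, less where a joint would pass 70% of its speed; a pose out of reach is approached as far as the arm can. A call with a gripper value outside its range is refused whole. The fingers move at their own pace and stop on an object; the grip force is fixed at half the most. Time passes only in rows, so rows that repeat a pose let the fingers close. It gives the time, the measured TCP pose, the force, the opening and the grip force at its end, in the units of the state.
- readout.get_obs(): the state, without advancing time (a new reading comes with each control period).
- cams.get_image(name): name is "side" or "top" or "wrist"; returns the picture (480x640x3 uint8, red, green, blue); there is no depth.
- cams.camera_info(name): a dict with "K" (3x3 intrinsics, pixels), "distortion" ([k1, k2, p1, p2, k3] as OpenCV has them; the pictures are not rectified), "rvec" (rotation vector, rad) and "tvec" (3), from world to camera coordinates, as OpenCV has them; the wrist camera has in their place "mount" (4x4, takes a point from camera to tool coordinates, whose origin is the TCP and whose axes are the flange's). Camera axes: x right, y down, z forward; pixel columns grow to the right and rows downward; lengths in mm; the calibration is good to about 2 mm. A picture is of the moment at which its call begins: read the wrist's pose just before it. camera_info takes no time and is no camera call.
- ctrl.hand_in(): hands the job in; it is judged then, once.
The state is a dict: "time_s": time; "qpos": joint angles; "dq": joint speeds; "joint_torque": joint torques, N m; "position": TCP position; "orientation": TCP orientation; "contact_force": force on the tool from outside, world axes, zero at the start; "torque": the same for the moment, N m; "opening": opening from 0.0 (shut) to 1.0 (fully open); "grasp_force": force on a finger pad.
Only numpy, scipy, OpenCV 4.12 (cv2) and the standard library are available. Lean on these libraries where they do the work, as an engineer would, in place of code of your own. Each camera call takes 0.05 s, during which the arm holds its last target. There are 200 camera calls.

## Task

The next panel to be glued needs the bar clamp wide open. Press the release pad on top of the sliding jaw down with the fingertips and, keeping it down, push the jaw back along its bar, away from the fixed jaw, until it is fully open against the end stop; then let the pad spring up and come clear. Leave the loose things around the clamp, and the wooden block on its bar, where they are.

Things in the scene. Friction and masses are not known exactly. Their poses are not given: they have to be found in the camera images.
- jaw (a joint): slide of the sliding jaw along the bar, m: grows as it opens, along the clamp's +x. 0 = most closed, 0.150 = fully open against the end stop. A ratchet under the bar (10 mm pitch) blocks opening unless the release pad is held down; freed, it slides with about 2.5 N of friction and stays where it is left.
- release (a joint): travel of the release pad, m: 0 = up, 0.009 = fully down; moves straight down, sprung: about 2.5 N to start, 6 N fully down, springs up when let go. The ratchet is free beyond 0.006. It may rest at up to 0.005 unpressed, when the ratchet's tooth stands on a flank.
- pad_top (a point): top centre of the release pad: dark ribbed steel plate, 54 mm along the bar x 42 mm wide, on the sliding jaw, 60 mm above the bench when up; axes as the clamp's. It lies in a well, open at both sides, between the jaw's face plate (inner side 32 mm away, towards the fixed jaw) and the upright lug (inner side 32 mm away, towards the end stop), which both rise 27 mm above the pad.
- lug_top (a point): centre of the top of the upright lug of the sliding jaw: grey casting 12 mm thick along the bar, 50 mm wide, top 87 mm above the bench, on the end-stop side of the release pad. It is part of the jaw; push it to move the jaw.
- clamp: grey bar clamp bolted to the bench, 400 mm long, 90 mm wide over its feet; flat steel bar 24 mm wide, top 40 mm above the bench. Origin on the bench under the bar; x runs along the bar from the fixed jaw (at x -0.18, 90 mm high) to the end stop (low block at x 0.146 to 0.168, 62 mm high), z up. Place and direction vary; +x points roughly to the robot's left.
- caul: small light-wood pressing block 22 x 60 x 38 mm, standing loose on the clamp's bar next to the fixed jaw; origin at the centre of its underside
- offcut: wood offcut 75 x 45 x 24 mm lying loose beside the clamp; origin at the centre of its underside
- tape_roll: roll of paper tape lying flat, 96 mm across, 24 mm high, loose beside the clamp; origin at the centre of its underside
- glue: yellow glue bottle, 52 mm across, 140 mm high, standing loose near the fixed-jaw end of the clamp; origin at the centre of its underside
- screwdriver: screwdriver lying loose beside the clamp, about 200 mm long, under 35 mm high; origin under its middle
- screw_jar: glass jar with steel lid, 68 mm across, 75 mm high, standing to the right; origin at the centre of its underside
- wrench: steel wrench lying on the bench to the left; origin under its middle
- hammer: hammer lying on the bench to the right; origin under its middle

How it is judged:
By the outcome, as a careful person would: the job done as asked, in the order asked, and still so for the second after the job is handed in, with the robot touching nothing.
It also fails if it takes over 35 s, if anything falls off the work surface, if the arm or the gripper's body presses on something with over 40 N, if the wrist force passes 120 N, or if a joint passes its speed limit or range.

## Working session

There is one attempt and no reset: what is moved stays moved. The work goes in short steps, Python scripts to look and compute and a shell command to move; the robot and the scene stay as the last step left them, time stands still between calls to the robot, and variables do not carry over. Pictures are saved under pics/ and viewed, at most 10 in all, crops included, and the job is handed in when it is done.

```bash
mkdir -p pics; python3 - <<'E'
from workcell import readout, cams
import cv2
o=readout.get_obs(); print({k:o[k] for k in('time_s','position','orientation','opening','contact_force')})
for n in("top","side"):
    cv2.imwrite(f"pics/{n}1.png",cams.get_image(n)[:,:,::-1]); print(cams.camera_info(n))
print(cams.camera_info("wrist"))
E
```

```text
{'time_s': 0.0, 'position': array([ 198.62451527, -618.45089352,  291.14172777]), 'orientation': array([-3.10179885e+00, -4.86065026e-01,  6.11250128e-04]), 'opening': 1.0002825638837611, 'contact_force': array([0.40185154, 0.19254951, 0.39644677])}
{'K': array([[474.65037624,   0.        , 320.14540658],
       [  0.        , 474.65037624, 236.86488605],
       [  0.        ,   0.        ,   1.        ]]), 'distortion': array([-0.02105202,  0.        ,  0.        ,  0.        ,  0.        ]), 'rvec': array([ 2.20029155, -2.21868274,  0.0707482 ]), 'tvec': array([9.51587818e-02, 5.53811652e+02, 1.13615005e+03])}
{'K': array([[457.13177094,   0.        , 315.73711428],
       [  0.        , 457.13177094, 242.76987217],
       [  0.        ,   0.        ,   1.        ]]), 'distortion': array([-0.06591671,  0.        ,  0.        ,  0.        ,  0.        ]), 'rvec': array([ 2.16488122, -0.39783874,  0.19077613]), 'tvec': array([-539.61257437,  201.48980156,  859.35764947])}
{'K': array([[370.50974804,   0.        , 320.9865324 ],
       [  0.        , 370.50974804, 235.06629281],
       [  0.        ,   0.        ,   1.        ]]), 'distortion': array([0.0092248, 0.       , 0.       , 0.       , 0.       ]), 'mount': array([[ 1.59509932e-04, -9.55666883e-01, -2.94449966e-01,
         7.95878079e+01],
       [ 9.99999885e-01,  1.93627304e-05,  4.78877941e-04,
        -3.53600849e-01],
       [-4.51946434e-04, -2.94450008e-01,  9.55666777e-01,
        -9.26610289e+01],
       [ 0.00000000e+00,  0.00000000e+00,  0.00000000e+00,
         1.00000000e+00]])}
```

View pics/top1.png

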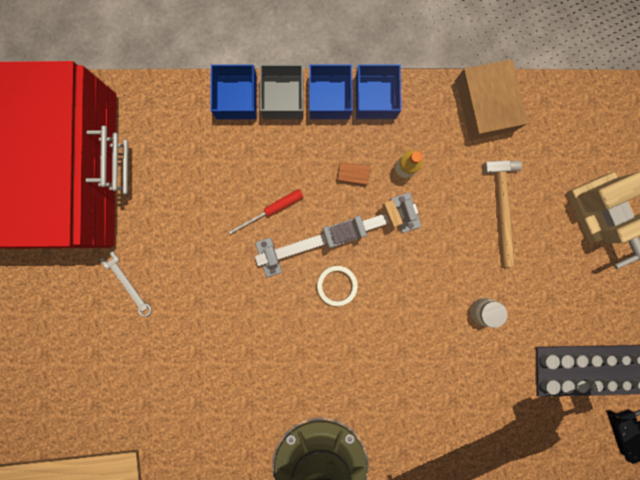

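View pics/side1.png

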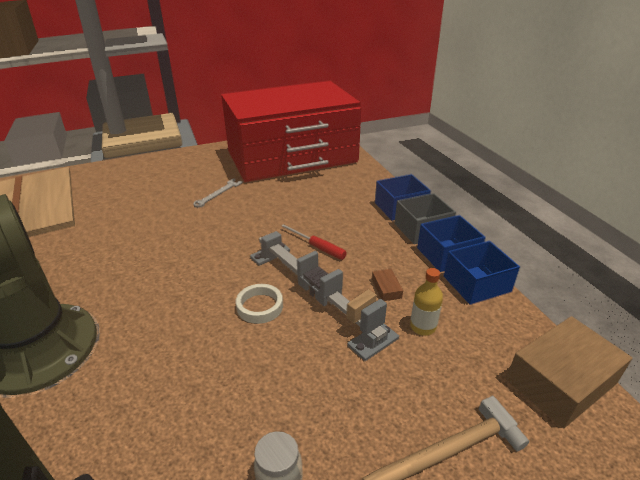

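The top view shows the clamp's end stop near (267,257), the fixed jaw near (408,212) and the sliding jaw near (343,233). The tape roll is at (337,286), the screwdriver at (270,210), and the offcut and glue bottle lie beyond. I'll zoom in and compute positions.

```bash
cat > h.py <<'E'
import numpy as np, cv2
from scipy.spatial.transform import Rotation as R
from workcell import readout, cams
def wcam(o=None):
    o=o or readout.get_obs(); i=cams.camera_info("wrist")
    T=np.eye(4); T[:3,:3]=R.from_rotvec(o['orientation']).as_matrix(); T[:3,3]=o['position']
    M=np.linalg.inv(T@i['mount']); return i,M[:3,:3],M[:3,3]
def cam(n,o=None):
    if n=="wrist": return wcam(o)
    i=cams.camera_info(n); return i,cv2.Rodrigues(i['rvec'])[0],i['tvec']
def ray(n,px,z,o=None):
    i,r,t=cam(n,o); u=cv2.undistortPoints(np.array([[px]],float),i['K'],i['distortion'])[0,0]
    d=r.T@np.array([u[0],u[1],1]); c=-r.T@t
    return c+d*(z-c[2])/d[2]
def proj(n,P,o=None):
    i,r,t=cam(n,o); return cv2.projectPoints(np.array(P,float).reshape(-1,1,3),cv2.Rodrigues(r)[0],t,i['K'],i['distortion'])[0][:,0]
E
python3 - <<'E'
from h import *
for n,p,z in(("pad",(343,233),60),("end",(267,257),62),("fix",(408,212),90)): print(n,ray("top",p,z).round(1))
im=cv2.imread("pics/top1.png")[170:320,215:435]; cv2.imwrite("pics/top1c.png",cv2.resize(im,None,fx=3.6,fy=3.6,interpolation=cv2.INTER_CUBIC))
E
```

```text
pad [560.3 -56.7  60. ]
end [506.1 119.4  62. ]
fix [ 605.3 -202.9   90. ]
```

View pics/top1c.png

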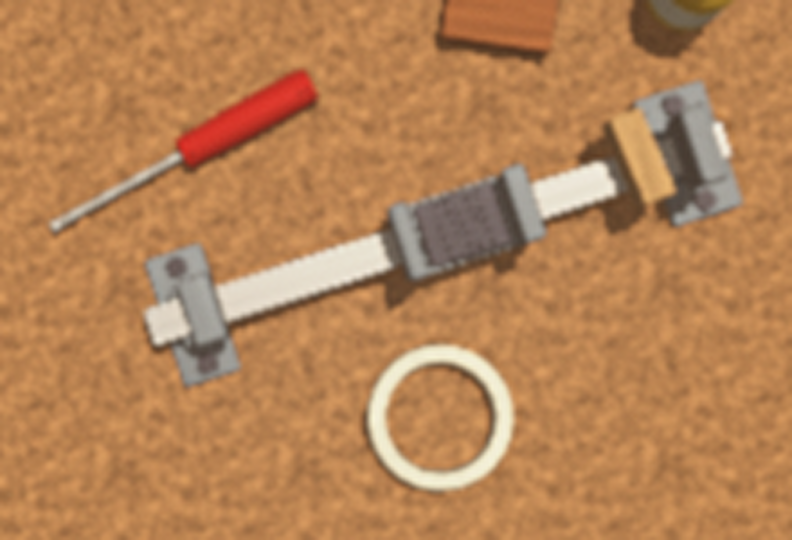

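The crop shows the jaw with its ribbed pad at about (465,222), the lug at its left (405,240), and the bar clear up to the end stop at (205,310). The caul sits against the fixed jaw. The tool y line already runs almost along the bar, so I'll move over the pad with the fingers closing.

```bash
python3 -m jog '{"travel":[[3.2,-2.6,0],[6.4,-5.3,0],[9.6,-7.9,0],[12.8,-10.5,0],[16,-13.2,0],[19.2,-15.8,0],[22.4,-18.4,0],[25.8,-21.2,0]],"rotation":[[0,0,0],[0,0,0],[0,0,0],[0,0,0],[0,0,0],[0,0,0],[0,0,0],[0,0,0]],"grip":[1,1,1,1,1,1,1,1]}'
python3 -m jog '{"travel":[[3.2,-2.6,0],[6.4,-5.3,0],[9.6,-7.9,0],[12.8,-10.5,0],[16,-13.2,0],[19.2,-15.8,0],[22.4,-18.4,0],[25.8,-21.2,0]],"rotation":[[0,0,0],[0,0,0],[0,0,0],[0,0,0],[0,0,0],[0,0,0],[0,0,0],[0,0,0]],"grip":[1,1,1,1,1,1,1,1]}'
python3 -m jog '{"travel":[[0,0,0],[0,0,0]],"rotation":[[0,0,0],[0,0,0]],"grip":[1,1]}'
python3 - <<'E'
from h import *
import json
o=readout.get_obs(); im=cams.get_image("wrist")
print(o['time_s'],o['position'],o['orientation'],o['opening'])
json.dump({k:list(o[k]) for k in('position','orientation')},open('o1.json','w'))
cv2.imwrite("pics/w1.png",im[:,:,::-1])
E
```

```text
time_s: 0.77
position: [378.8, -338.2, 292.0]
orientation: [3.104, 0.486, -0.001]
contact_force: [1.4, -0.4, 0.6]
opening: 0.479
grasp_force: 0.0
time_s: 1.43
position: [558.3, -59.8, 292.1]
orientation: [3.103, 0.485, -0.0]
contact_force: [0.8, -0.2, 0.5]
opening: 0.013
grasp_force: 0.0
time_s: 1.6
position: [558.3, -58.0, 291.6]
orientation: [-3.101, -0.496, 0.001]
contact_force: [-0.2, -0.4, 0.5]
opening: 0.006
grasp_force: 0.0
1.6 [558.30729202 -58.01694341 291.64888295] [-3.10053892e+00 -4.95791086e-01  1.00388764e-03] 0.005604765924891336
```

View pics/w1.png

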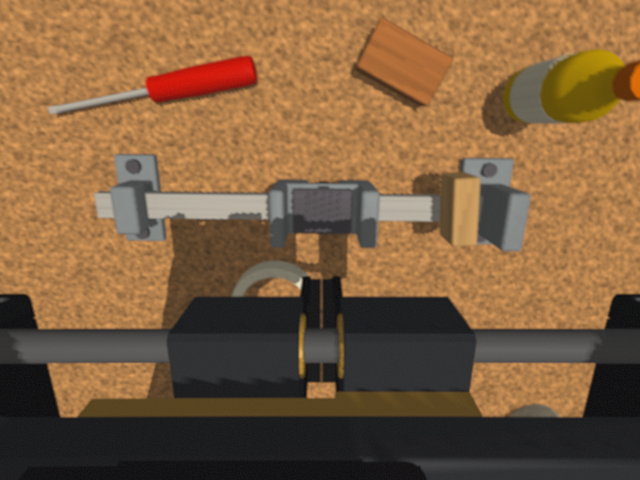

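The wrist view shows the pad centred near (323,209) and the lug top near (278,212). The bar centre line runs from (110,204) to (430,208), and the end stop is at (130,205).

```bash
python3 - <<'E'
from h import *
import json
o={k:np.array(v) for k,v in json.load(open('o1.json')).items()}
r=lambda p,z: ray("wrist",p,z,o)
a,b=r((160,206),40),r((430,208),40); d=a-b; print("bar",a,b,np.degrees(np.arctan2(d[1],d[0])))
pad=r((323,209),60); print("pad",pad,"lugtop",r((277,212),87),"face",r((368,212),87),"pad ends",r((290,209),60),r((355,209),60))
Rm=R.from_rotvec(o['orientation']).as_matrix(); print("x",Rm[:,0],"y",Rm[:,1], np.degrees(np.arctan2(-Rm[1,1],-Rm[0,1])))
print("pad in tool",Rm.T@(pad-o['position']), "stop inner in tool", Rm.T@(r((147,205),62)-o['position']),"lug",Rm.T@(r((277,212),87)-o['position']),"face",Rm.T@(r((368,212),87)-o['position']))
E
```

```text
bar [512.56405832  88.31048867  40.        ] [ 590.750884   -155.68796961   40.        ] 107.76752853935751
pad [562.51269958 -57.90314694  60.        ] lugtop [554.21582021 -20.62282029  87.        ] face [577.62312944 -91.83069704  87.        ] pad ends [553.27305945 -29.79937522  60.        ] [571.46690157 -85.14942007  60.        ]
x [ 9.50135741e-01  3.11836395e-01 -3.68653764e-04] y [ 0.31183533 -0.95013456 -0.00174418] 108.16989953286838
pad in tool [  4.11659214   1.60730979 231.64493   ] stop inner in tool [   8.0953193  -154.4893691   229.91572102] lug [  7.84883954 -36.44836996 204.70988721] face [  7.88375305  38.50792078 204.57913695]
```

```bash
python3 -m jog '{"travel":[[0.6,0.1,3],[0.6,0.1,6.5],[0.6,0,10],[0.6,-0.2,13],[0.6,-0.4,15],[0.6,-0.4,15.4],[0.6,-0.4,15.4]],"rotation":[[0,0,0.4],[0,0,0.4],[0,0,0.4],[0,0,0.4],[0,0,0.4],[0,0,0.4],[0,0,0.4]],"grip":[1,1,1,1,1,1,1]}'
python3 - <<'E'
from h import *
cv2.imwrite("pics/w2.png",cams.get_image("wrist")[:,:,::-1])
im=cams.get_image("side")[:,:,::-1][200:370,220:440]; cv2.imwrite("pics/s2.png",cv2.resize(im,None,fx=3.5,fy=3.5,interpolation=cv2.INTER_CUBIC))
print(readout.get_obs()['position'])
E
```

```text
time_s: 2.23
position: [560.7, -57.6, 136.8]
orientation: [-3.106, -0.472, 0.006]
contact_force: [0.5, -0.6, 1.4]
opening: 0.006
grasp_force: 0.0
[562.95953653 -57.05028646 139.59640771]
```

View pics/s2.png

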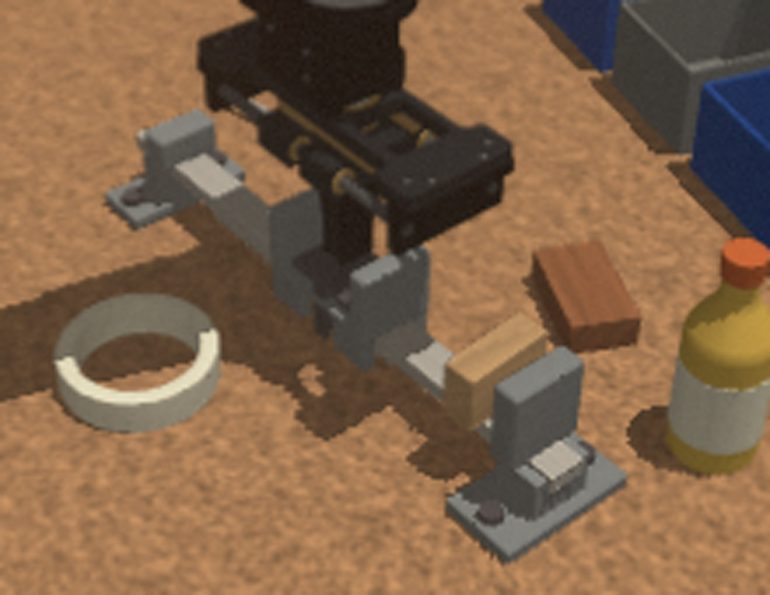

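View pics/w2.png

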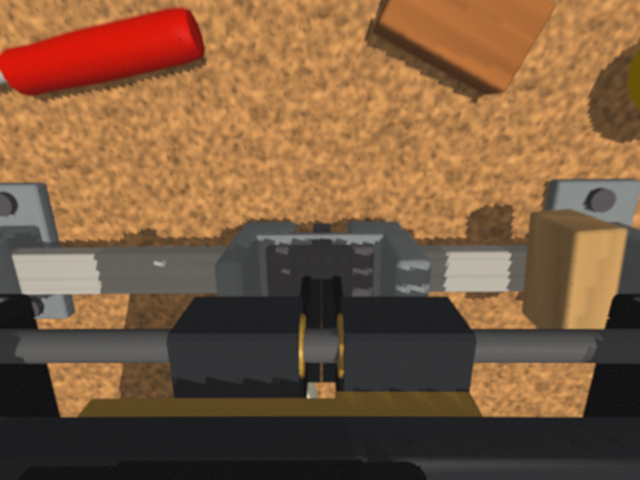

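The fingertips sit in the well over the pad, clear of the face plate and the lug. I'll press down in stages.

```bash
python3 -m jog '{"travel":[[0,0,0.5],[0,0,0.9],[0,0,1.2],[0,0,1.2]],"rotation":[[0,0,0],[0,0,0],[0,0,0],[0,0,0]],"grip":[1,1,1,1]}'
python3 -m jog '{"travel":[[0,0,0.2],[0,0,0.3],[0,0,0.3],[0,0,0.3]],"rotation":[[0,0,0],[0,0,0],[0,0,0],[0,0,0]],"grip":[1,1,1,1]}'
python3 -m jog '{"travel":[[0,0,0.1],[0,0,0.2],[0,0,0.2],[0,0,0.2]],"rotation":[[0,0,0],[0,0,0],[0,0,0],[0,0,0]],"grip":[1,1,1,1]}'
```

```text
time_s: 2.67
position: [562.7, -56.0, 126.5]
orientation: [3.105, 0.475, 0.002]
contact_force: [0.1, -0.1, 2.9]
opening: 0.005
grasp_force: 1.4
time_s: 3.0
position: [562.7, -56.0, 123.7]
orientation: [3.105, 0.475, 0.001]
contact_force: [-0.1, -0.8, 4.3]
opening: 0.002
grasp_force: 2.2
time_s: 3.33
position: [562.7, -56.0, 121.5]
orientation: [3.105, 0.475, 0.001]
contact_force: [0.3, -1.4, 4.8]
opening: 0.004
grasp_force: 2.6
```

```bash
python3 -m jog '{"travel":[[0,0,0.1],[0,0,0.2],[0,0,0.2]],"rotation":[[0,0,0],[0,0,0],[0,0,0]],"grip":[1,1,1]}'
python3 -m jog '{"travel":[[0,0,0.1],[0,0,0.1],[0,0,0.1]],"rotation":[[0,0,0],[0,0,0],[0,0,0]],"grip":[1,1,1]}'
```

```text
time_s: 3.58
position: [562.9, -55.9, 121.0]
orientation: [3.104, 0.475, 0.001]
contact_force: [-4.0, -0.9, 14.7]
opening: 0.005
grasp_force: 7.3
time_s: 3.83
position: [562.9, -55.9, 120.9]
orientation: [3.104, 0.475, 0.001]
contact_force: [-6.0, -1.3, 20.0]
opening: 0.008
grasp_force: 10.1
```

The pad is bottomed. I'll ease off slightly and push towards the end stop.

```bash
python3 -m jog '{"travel":[[0,0,-0.15],[0,-0.4,-0.15],[0,-0.8,-0.15],[0,-1.2,-0.15],[0,-1.6,-0.15],[0,-2.0,-0.15],[0,-2.4,-0.15],[0,-2.8,-0.15]],"rotation":[[0,0,0],[0,0,0],[0,0,0],[0,0,0],[0,0,0],[0,0,0],[0,0,0],[0,0,0]],"grip":[1,1,1,1,1,1,1,1]}'
python3 -m jog '{"travel":[[0,-0.5,0],[0,-1,0],[0,-1.5,0],[0,-2,0],[0,-2.5,0],[0,-3,0],[0,-3.5,0],[0,-3.5,0]],"rotation":[[0,0,0],[0,0,0],[0,0,0],[0,0,0],[0,0,0],[0,0,0],[0,0,0],[0,0,0]],"grip":[1,1,1,1,1,1,1,1]}'
```

```text
time_s: 4.5
position: [554.6, -30.2, 121.1]
orientation: [3.103, 0.474, 0.002]
contact_force: [-1.9, -3.2, 11.2]
opening: 0.009
grasp_force: 5.6
time_s: 5.17
position: [543.6, 4.6, 121.0]
orientation: [3.104, 0.476, 0.0]
contact_force: [-2.9, -0.9, 13.7]
opening: 0.007
grasp_force: 6.3
```

```bash
python3 -m jog '{"travel":[[0,-0.5,0],[0,-1,0],[0,-1.5,0],[0,-2,0],[0,-2.5,0],[0,-3,0],[0,-3.5,0],[0,-4,0]],"rotation":[[0,0,0],[0,0,0],[0,0,0],[0,0,0],[0,0,0],[0,0,0],[0,0,0],[0,0,0]],"grip":[1,1,1,1,1,1,1,1]}'
python3 -m jog '{"travel":[[0,-0.3,0],[0,-0.6,0],[0,-0.9,0],[0,-1.1,0],[0,-1.1,0]],"rotation":[[0,0,0],[0,0,0],[0,0,0],[0,0,0],[0,0,0]],"grip":[1,1,1,1,1]}'
python3 - <<'E'
from h import *
im=cams.get_image("side")[:,:,::-1][200:370,220:440]; cv2.imwrite("pics/s3.png",cv2.resize(im,None,fx=3.5,fy=3.5,interpolation=cv2.INTER_CUBIC))
E
```

```text
time_s: 5.83
position: [531.9, 41.4, 121.0]
orientation: [3.103, 0.474, 0.0]
contact_force: [-2.9, -4.7, 12.4]
opening: 0.007
grasp_force: 6.5
time_s: 6.25
position: [528.3, 52.7, 121.0]
orientation: [3.104, 0.475, -0.0]
contact_force: [-3.8, -3.5, 13.8]
opening: 0.007
grasp_force: 6.8
```

View pics/s3.png

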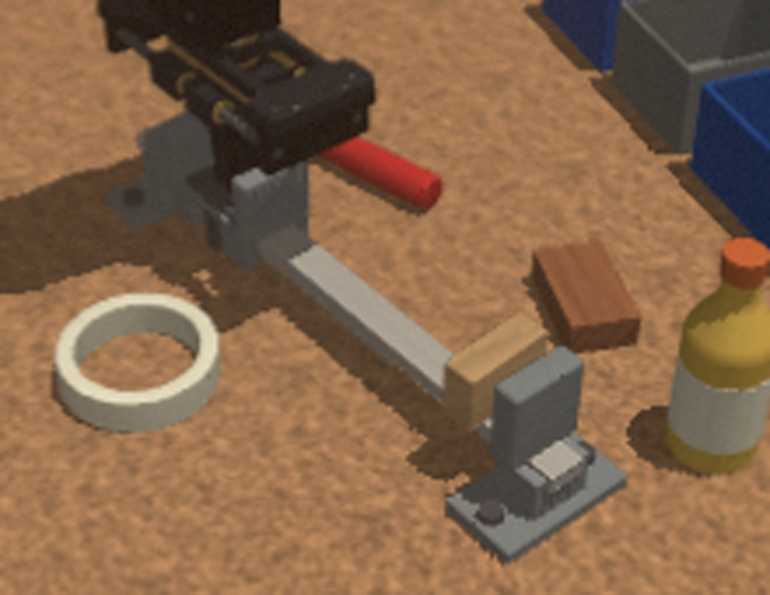

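The jaw is close to the end stop now, and the caul and the other loose things haven't moved. I'll keep pushing gently until the force rises.

```bash
python3 -m jog '{"travel":[[0,-0.2,0],[0,-0.4,0],[0,-0.5,0],[0,-0.5,0]],"rotation":[[0,0,0],[0,0,0],[0,0,0],[0,0,0]],"grip":[1,1,1,1]}'
python3 -m jog '{"travel":[[0,-0.2,0],[0,-0.4,0],[0,-0.5,0],[0,-0.5,0]],"rotation":[[0,0,0],[0,0,0],[0,0,0],[0,0,0]],"grip":[1,1,1,1]}'
```

```text
time_s: 6.63
position: [527.6, 54.9, 121.0]
orientation: [3.101, 0.472, 0.001]
contact_force: [-1.3, -6.7, 12.3]
opening: 0.008
grasp_force: 6.3
time_s: 6.97
position: [526.7, 59.8, 121.0]
orientation: [3.101, 0.472, 0.004]
contact_force: [0.9, -5.6, 10.0]
opening: 0.007
grasp_force: 5.2
```

```bash
python3 -m jog '{"travel":[[0,-0.2,0],[0,-0.4,0],[0,-0.5,0],[0,-0.5,0]],"rotation":[[0,0,0],[0,0,0],[0,0,0],[0,0,0]],"grip":[1,1,1,1]}'
python3 -m jog '{"travel":[[0,-0.2,0],[0,-0.4,0],[0,-0.5,0],[0,-0.5,0]],"rotation":[[0,0,0],[0,0,0],[0,0,0],[0,0,0]],"grip":[1,1,1,1]}'
```

```text
time_s: 7.3
position: [525.4, 65.0, 121.0]
orientation: [3.102, 0.473, 0.005]
contact_force: [1.5, -5.7, 9.5]
opening: 0.007
grasp_force: 4.9
time_s: 7.63
position: [523.9, 69.8, 121.0]
orientation: [3.102, 0.473, 0.005]
contact_force: [0.8, -5.3, 10.1]
opening: 0.007
grasp_force: 4.8
```

```bash
python3 -m jog '{"travel":[[0,-0.2,0],[0,-0.3,0],[0,-0.4,0],[0,-0.4,0]],"rotation":[[0,0,0],[0,0,0],[0,0,0],[0,0,0]],"grip":[1,1,1,1]}'
python3 - <<'E'
from h import *
im=cams.get_image("side")[:,:,::-1][200:300,220:350]; cv2.imwrite("pics/s4.png",cv2.resize(im,None,fx=5.5,fy=5.5,interpolation=cv2.INTER_CUBIC))
E
```

```text
time_s: 7.97
position: [522.9, 73.3, 121.0]
orientation: [3.102, 0.472, 0.005]
contact_force: [2.0, -6.6, 9.4]
opening: 0.007
grasp_force: 5.7
```

View pics/s4.png

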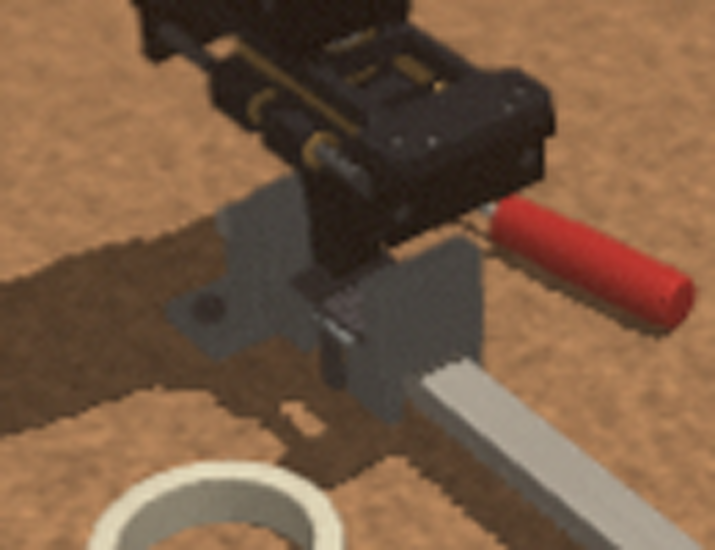

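The lug stands against the end stop, and the fingers have slid along the pad until they almost touch the lug. One more short push will confirm the jaw is against the stop.

```bash
python3 -m jog '{"travel":[[0,-0.2,0],[0,-0.3,0],[0,-0.3,0],[0,-0.3,0]],"rotation":[[0,0,0],[0,0,0],[0,0,0],[0,0,0]],"grip":[1,1,1,1]}'
python3 -m jog '{"travel":[[0,-0.2,0],[0,-0.3,0],[0,-0.3,0],[0,-0.3,0]],"rotation":[[0,0,0],[0,0,0],[0,0,0],[0,0,0]],"grip":[1,1,1,1]}'
```

```text
time_s: 8.35
position: [522.8, 73.6, 121.0]
orientation: [3.099, 0.469, 0.006]
contact_force: [3.4, -11.8, 9.1]
opening: 0.008
grasp_force: 7.6
time_s: 8.68
position: [522.6, 73.9, 121.0]
orientation: [3.096, 0.466, 0.007]
contact_force: [5.6, -16.4, 7.2]
opening: 0.005
grasp_force: 10.1
```

The fingers are firm against the lug and the lug against the stop, at about 17 N. I'll relax the push partly and lift straight up.

```bash
python3 -m jog '{"travel":[[0,0.2,0],[0,0.3,0],[0,0.35,-0.3],[0,0.4,-0.7],[0,0.5,-1.1],[0,0.6,-1.5],[0,1.2,-2.2],[0,1.4,-3]],"rotation":[[0,0,0],[0,0,0],[0,0,0],[0,0,0],[0,0,0],[0,0,0],[0,0,0],[0,0,0]],"grip":[1,1,1,1,1,1,1,1]}'
python3 -m jog '{"travel":[[0,0,-2],[0,0,-5],[0,0,-8],[0,0,-11],[0,0,-13],[0,0,-13],[0,0,-13]],"rotation":[[0,0,0],[0,0,0],[0,0,0],[0,0,0],[0,0,0],[0,0,0],[0,0,0]],"grip":[1,1,1,1,1,1,1]}'
python3 - <<'E'
from h import *
im=cams.get_image("wrist")[:,:,::-1]; cv2.imwrite("pics/w5.png",im)
E
```

```text
time_s: 9.35
position: [522.6, 68.2, 149.4]
orientation: [-3.105, -0.476, 0.003]
contact_force: [1.0, -0.1, 0.6]
opening: 0.005
grasp_force: 0.0
time_s: 9.93
position: [523.7, 68.9, 281.1]
orientation: [3.105, 0.476, 0.004]
contact_force: [-0.1, 0.1, -1.1]
opening: 0.0
grasp_force: 0.0
```

View pics/w5.png

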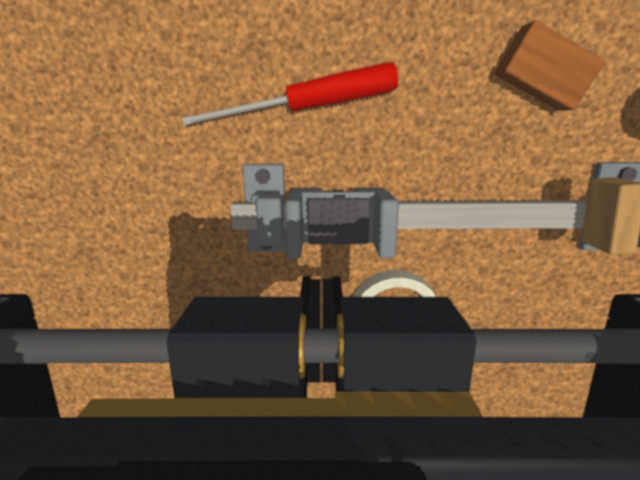

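The jaw sits against the end stop, with the lug at about (292,222) and the stop at (268,215). The pad is up, and the caul, screwdriver, offcut and tape look undisturbed. I'll check the gap with numbers and the top view.

```bash
python3 - <<'E'
from h import *
o=readout.get_obs(); Rm=R.from_rotvec(o['orientation']).as_matrix(); f=lambda p,z:(Rm.T@(ray("wrist",p,z,o)-o['position'])).round(1)
print("lug outer",f((287,222),87),"stop inner",f((283,215),62),"face outer",f((397,222),87),"stop outer",f((251,215),62))
im=cams.get_image("top")[:,:,::-1][170:320,215:435]; a=cv2.imread("pics/top1.png")[170:320,215:435]
cv2.imwrite("pics/cmp.png",cv2.resize(np.vstack([a,im]),None,fx=1.98,fy=1.98,interpolation=cv2.INTER_CUBIC))
E
```

```text
lug outer [  2.6 -27.3 192.7] stop inner [  2.1 -32.9 217.7] face outer [  2.6  60.4 192.7] stop outer [  2.1 -60.5 217.7]
```

View pics/cmp.png

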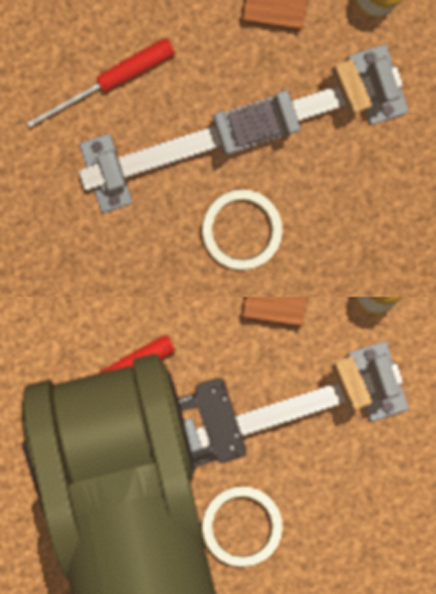

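```bash
python3 - <<'E'
import cv2
g=cv2.cvtColor(cv2.imread("pics/w5.png"),cv2.COLOR_BGR2GRAY)
print("cols 228..310 step 2")
for r in range(190,258,5): print(r,*g[r,228:312:2])
print("face side cols 380..420")
for r in range(195,235,5): print(r,*g[r,380:421:2])
E
```

```text
cols 228..310 step 2
190 130 120 125 131 135 127 132 140 123 135 136 137 137 136 122 105 103 103 103 104 104 107 106 103 104 113 136 135 104 116 97 73 67 71 71 72 73 74 73 72 72 74
195 134 115 115 134 138 129 123 129 126 133 139 132 105 107 106 93 74 73 73 73 73 73 73 75 74 73 79 82 69 71 71 71 72 73 74 76 77 114 138 137 136 139
200 133 132 138 125 129 101 100 117 112 113 129 121 118 128 104 126 130 130 129 130 132 133 132 134 135 127 93 65 68 76 89 93 95 94 94 85 74 102 134 105 66 80
205 139 152 157 157 158 157 157 158 159 158 159 159 159 153 117 131 138 138 139 137 140 141 143 144 143 135 103 70 86 111 131 136 140 144 141 124 84 102 126 92 69 90
210 138 141 168 171 170 170 169 170 170 170 172 170 173 160 115 129 138 137 137 138 139 140 142 142 142 136 108 70 87 108 130 136 140 144 141 128 86 100 129 84 67 84
215 132 107 139 146 125 133 148 143 124 134 147 148 121 132 119 123 134 135 136 137 138 139 143 143 142 137 112 74 83 103 129 136 140 143 141 127 87 90 131 103 67 85
220 78 81 86 87 87 88 88 86 89 87 88 88 88 87 80 71 72 99 134 137 135 109 82 73 74 71 68 62 78 96 101 92 108 121
[... 965 characters left out ...]
cols 380..420
195 72 75 75 76 76 80 105 125 129 132 140 139 135 129 133 149 146 139 142 145 137
200 66 87 103 107 109 109 111 110 112 116 123 111 117 109 91 99 116 118 95 111 119
205 82 122 141 147 146 145 145 144 138 138 165 169 170 169 170 169 170 169 169 169 168
210 84 123 140 142 145 146 144 144 137 146 170 170 170 169 170 170 169 168 168 169 168
215 89 122 139 142 142 141 142 142 132 151 177 176 176 175 174 174 173 174 172 174 173
220 92 126 140 140 142 141 141 142 131 150 171 171 170 169 170 168 168 168 170 169 169
225 82 126 140 140 141 141 141 139 134 160 174 173 173 172 172 172 171 171 173 172 173
230 96 126 140 139 140 139 140 139 126 130 133 138 138 143 159 157 144 141 134 123 130
```

```bash
python3 - <<'E'
from h import *
im=cams.get_image("side")[:,:,::-1]; cv2.imwrite("pics/s6.png",im)
a=cv2.resize(cv2.imread("pics/s4.png"),(130,100),interpolation=cv2.INTER_AREA); b=im[200:300,220:350]
A,B=[cv2.Canny(cv2.cvtColor(x,cv2.COLOR_BGR2GRAY),40,100).astype(np.float32) for x in(a,b)]
# face plate region: px x 285-312,y 243-278 -> crop coords
for name,(x0,x1,y0,y1) in dict(face=(60,92,40,78),stop=(28,54,34,66),drv=(88,128,32,62)).items():
    for tag,P,Q in(("gray",cv2.cvtColor(a,6),cv2.cvtColor(np.ascontiguousarray(b),6)),("edge",A,B)):
        t=P[y0:y1,x0:x1]; r=cv2.matchTemplate(Q[y0-8:y1+8,x0-8:x1+8],t,cv2.TM_CCOEFF_NORMED)
        _,v,_,l=cv2.minMaxLoc(r); print(name,tag,round(v,2),l[0]-8,l[1]-8)
w=np.array([520.,72,87]); d=np.array([-.305,.952,0]); p=proj("side",[w,w+5*d]); print("5mm along bar in px",p[1]-p[0])
E
```

```text
face gray 0.76 0 0
face edge 0.43 0 0
stop gray 0.73 8 -4
stop edge 0.37 2 -1
drv gray 0.85 0 0
drv edge 0.72 0 0
5mm along bar in px [-1.2848024  -0.99657394]
```

```bash
python3 -c "
from workcell import ctrl; print(ctrl.hand_in())"
```

```text
the job is handed in; nothing more can be done
None
```

I pressed the release pad fully down and pushed the jaw back until it stopped firmly at the end stop (it didn't move under about 17 N). The pad has sprung up, the arm is clear, nothing loose looked moved, and the job is handed in at about 10 s; the wrist picture suggested about 5 mm between lug and end stop, which I didn't resolve.

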